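# Let the visitor in from the hall intercom

## Robot

A 6-joint arm with a two-finger parallel gripper is mounted at the origin on the work surface. World frame = base frame: x ahead of the robot, y to its left, z up, the work surface at z = 0. Lengths are in mm, angles in rad, forces in N, time in s.
With the tool pointing down it reaches from about 250 to 725 mm from the base axis. Payload 9.7 kg.
Tool frame: the origin (TCP) lies at the very end of the fingers, on their centre line; the grasp point (between the pads) lies 19 mm behind it (ctrl.grip_point_offset is the distance from the TCP to the grasp point, in mm); z points along the fingers, y is the line along which they close (so a half turn about z gives the same grasp; the last joint's range is limited). The gripper opens to 85 mm and grips with 20 to 120 N. Pads are 22 mm wide; open, the fingers measure 114 mm over their backs; the gripper's body (76 mm by 85 mm) begins 54 mm behind the grasp point. The pads swing forward as they close: fully open they stand 13 mm farther back than shut.
Start: joints at [1.149, 0.087, 0.176, 1.66, 0, 1.571], TCP at [225.169, 501.793, 231.284] pointing down, gripper open.
Joint ranges: [-3.13, 3.13], [-0.85, 1.81], [-1.15, 1.24], [-2.2, 2.28], [-1.44, 1.52], [-3.14, 3.14]. Speed limits (rad/s): [2.22, 2.22, 2.57, 3.14, 3.14, 3.14].

## Interface

Orientations are given as a unit quaternion [x, y, z, w].
In Python, from rig import ctrl, imaging, status gives the robot as it stands (ctrl), with the cameras (imaging) and the readings (status).
- The arm moves only by the tool inch_along, called after "Emit:" as name(argument=value, ...), one argument or row to a line, values as JSON. Schema: {"type":"object","properties":{"rows":{"type":"array","items":{"type":"object","properties":{"d":{"type":"array","items":{"type":"number"},"minItems":3,"maxItems":3},"r":{"type":"array","items":{"type":"number"},"minItems":3,"maxItems":3}},"additionalProperties":false},"minItems":1,"maxItems":12},"finger_gap":{"type":"number"},"only":{"type":"string"},"quiet":{"type":"boolean"},"lines":{"type":"string"}},"required":["rows"],"additionalProperties":false}. rows is a list of rows, 1 to 12 of them, each an object with the fields d (a list: dx, dy, dz in a scale on which 1.0 is 300 mm), r (a list: a rotation vector rx, ry, rz in parts of the range, where 1.0 means pi/2 rad); a field left out counts as zero; each row shifts and turns the commanded pose from where the row before left it, along the tool's axes as they then stand; what a row does not reach is not made up. A row lasts 1/8 s, in which the tool goes at most 62.5 mm and 0.188 rad, less where a joint would pass 70% of its speed; a pose out of reach is approached as far as the arm can. finger_gap is the opening from 0.0 (shut) to 1.0 (fully open), set as the call begins (left out keeps the last). The fingers move at their own pace and stop on an object; the grip force is fixed at half the most. Time passes only in rows, so rows that do not move let the fingers close. The tool returns the time, the measured TCP pose, the force, the opening and the grip force at its end. only (a regular expression) keeps the lines of the reply that match it, lines (a string "A,B") keeps lines A to B, and quiet returns only ok. A shift or turn number past 1, either way, is cut back to 1. Input that does not fit is refused with a message, and nothing moves.
- status.get_obs(): the state, without advancing time (a new reading comes with each control period).
- imaging.camera(name): name is "side" or "top"; returns a dict with "pixels" (420x560x3 uint8, red, green, blue), "fx", "fy", "cx", "cy" (pixels), "dist_coeffs" ([k1, k2, p1, p2, k3] as OpenCV has them; the pictures are not rectified), "R" (3x3) and "t" (3): a world point X has camera coordinates R X + t. Camera axes: x right, y down, z forward; pixel columns grow to the right and rows downward; lengths in mm; the calibration is good to about 2 mm. A picture is of the moment at which its call begins. There is no depth.
- ctrl.finish_job(): hands the job in; it is judged then, once.
The state is a dict: "time": time; "qpos": joint angles; "dq": joint speeds; "joint_torque": joint torques, N m; "eef_pos": TCP position; "tool_rot": TCP orientation; "ft_force": force on the tool from outside, world axes, zero at the start; "wrist_torque": the same for the moment, N m; "gripper_width": opening from 0.0 (shut) to 1.0 (fully open); "grasp_force": force on a finger pad.
Only numpy, scipy, OpenCV 4.12 (cv2) and the standard library are available. Lean on these libraries where they do the work, as an engineer would, in place of code of your own. Each camera call takes 0.05 s, during which the arm holds its last target. There are 200 camera calls.

## Task

The doorbell has rung: let the visitor in, hands-free, with the door intercom on the hall table. Press the long oval talk key to answer, then press the big round door-release key and keep it down for a good two seconds, then press the square end-call key to hang up; press each one right in and let it come up again before the next, and end with your hand clear. Press no other key, leave the handset lying in its cradle and do not disturb the things around the set.

Things in the scene. Friction and masses are not known exactly. Their poses are not given: they have to be found in the camera images.
- intercom: White desk intercom, fixed: 200 mm deep, 270 wide, front sloping 15 degrees, near edge 39 mm high, far edge 91. Origin on the table under its middle; x to the high far edge, y to the user's left, z up. Handset along the left edge; black screen upper right; below it two rows of white keys: oval, small round, square; small round, big round, small round.
- fascia (a point): Centre of the intercom's sloping front, 65 mm above the table; x axis up the slope, y to the user's left, z square out of the front. Key columns are 53 mm apart, rows 51 mm; key tops stand 7 mm proud of the front when up, 2 mm when down; screen 4 mm proud; handset top 40 mm proud, its side 29 mm from the left end of the oval key, the 8 mm high cradle rim 23 mm from it.
- talk_top (a point): Talk key: long oval, 42 mm wide and 22 mm up the slope, upper row, leftmost, next to the handset. Point: centre of its flat top, moving with it; z axis square out of the front (the key is pressed along -z), x up the slope, y to the user's left.
- talk (a joint): Talk key. Sprung: reads 0 up, 0.005 m fully down, growing as it is pressed along the point's -z. Starts to move at about 2 N, fully down at about 5 N, comes up by itself; it operates past 0.003.
- door_top (a point): Door-release key: the big round one, 30 mm across, lower row, middle. Point: centre of its flat top, moving with it; z axis square out of the front (the key is pressed along -z), x up the slope, y to the user's left.
- door (a joint): Door-release key. Sprung: reads 0 up, 0.005 m fully down, growing as it is pressed along the point's -z. Starts to move at about 2 N, fully down at about 5 N, comes up by itself; it operates past 0.003.
- finish_top (a point): End-call key: the square one, 24 x 24 mm, upper row, rightmost. Point: centre of its flat top, moving with it; z axis square out of the front (the key is pressed along -z), x up the slope, y to the user's left.
- finish (a joint): End-call key. Sprung: reads 0 up, 0.005 m fully down, growing as it is pressed along the point's -z. Starts to move at about 2 N, fully down at about 5 N, comes up by itself; it operates past 0.003.
- camera (a joint): Camera key, small and round, 20 mm across, upper row, middle (between talk and end-call): not to be pressed. Reads 0 up, 0.005 m down.
- lamp (a joint): Lamp key, small and round, 20 mm across, lower row, leftmost: not to be pressed. Reads 0 up, 0.005 m down.
- gate (a joint): Gate key, small and round, 20 mm across, lower row, rightmost: not to be pressed. Reads 0 up, 0.005 m down.
- handset: White telephone handset, 182 x 52 mm, 39 mm thick, lying loose in the cradle along the left edge of the set, its length up the slope. Origin at the middle of its underside, x along its length. To be left alone.
- house_keys: Bunch of two house keys with a wooden fob on a steel ring, about 130 mm across and 10 mm high, lying on the table between the set and the robot. Origin at the centre of the ring. Bystander.
- lotion: Small bottle of hand lotion, 42 mm across, 105 mm tall, upright to the right of the set or in front of its right half. Origin under its centre. Bystander.
- glasses_case: Black spectacles case, 160 x 58 x 41 mm, lying to the left of the set. Origin under its centre, x along its length. Bystander.
- torch: Dark steel torch standing on its lamp end, 38 mm across, 92 mm tall, in front of the set's right half or to the right of it. Origin under its centre. Bystander.
- mug: Blue mug, 82 mm across, 95 mm tall, far to one side. Origin under its centre. Bystander.
- basket: Brown wicker basket, 190 mm across, 103 mm tall, far to one side. Origin under its centre. Bystander.
- shoe_brush: Wooden shoe brush, 170 x 50 x 40 mm, far to one side. Origin under its centre. Bystander.

How it is judged (in metres and radians):
On the way, in this order (a step that is already met when the one before it is completed fails the run):
1. the talk key is pressed, alone (value of joint talk above 0.003 m and value of joint each of door, finish below 0.0015 m), for 0.1 s.
2. the door-release key is held down for two seconds, the other keys up (value of joint door above 0.003 m and value of joint each of talk, finish below 0.0015 m), for 1.9 s.
3. the end-call key is pressed, alone (value of joint finish above 0.003 m and value of joint each of talk, door below 0.0015 m), for 0.1 s.
At the end, for the whole second after the job is handed in: All six keys are up again (within 1 mm), the handset lies in its cradle within 12 mm of where it lay, and every thing on the table is within 20 mm of where it stood (value of joint each of talk, door, finish, camera, lamp, gate below 0.001 m and distance of handset from where it was at the start of the episode below 0.012 m and linear speed of handset below 0.02 m/s and distance of each of house_keys, lotion, glasses_case, torch, mug, basket, shoe_brush from where it was at the start of the episode below 0.02 m); the robot touches nothing.
It fails at once if a key that is not part of the job (camera, lamp or gate) goes down by more than 2 mm (value of joint any of camera, lamp, gate above 0.002 m).
It fails at once if two keys of the job are down at once (value of joint each of talk, door above 0.002 m or value of joint each of talk, finish above 0.002 m or value of joint each of door, finish above 0.002 m).
It fails at once if the handset is lifted or shifted in its cradle by more than 12 mm (distance of handset from where it was at the start of the episode above 0.012 m).
It fails at once if a thing standing on the table is lifted, carried or shoved by more than 20 mm (distance of any of house_keys, lotion, glasses_case, torch, mug, basket, shoe_brush from where it was at the start of the episode above 0.02 m).
It also fails if it takes over 45 s, if anything falls off the work surface, if the arm or the gripper's body presses on something with over 40 N, if the wrist force passes 120 N, or if a joint passes its speed limit or range.

## Working session

There is one attempt and no reset: what is moved stays moved. The work goes in short steps, Python scripts to look and compute and a tool call to move; the robot and the scene stay as the last step left them, time stands still between calls to the robot, and variables do not carry over. Pictures are saved under pics/ and viewed, at most 10 in all, crops included, and the job is handed in when it is done.

```bash
ls; mkdir -p pics
```

Run:
```python
from rig import ctrl, imaging, status
import cv2
for n in("top","side"):
    c=imaging.camera(n); cv2.imwrite(f"pics/{n}0.png",cv2.cvtColor(c["pixels"],cv2.COLOR_RGB2BGR))
    print(n,c["fx"],c["fy"],c["cx"],c["cy"],c["dist_coeffs"],c["R"],c["t"])
o=status.get_obs();print(o)
```

```text
pics
rig.py
top 523.0643873597405 523.0643873597405 281.3581717893402 211.07082708542805 [0.01167085 0.         0.         0.         0.        ] [[ 0.02410961 -0.99969591  0.00517777]
 [-0.99508212 -0.02449544 -0.09597679]
 [ 0.09607444 -0.00283835 -0.9953701 ]] [  -6.03056025  585.97797944 1681.24546487]
side 397.53899200495607 397.53899200495607 277.55973956127326 209.48971896678563 [-0.02201827  0.          0.          0.          0.        ] [[ 0.829503   -0.55820227 -0.01830273]
 [-0.37260474 -0.52869367 -0.76265898]
 [ 0.41604144  0.63944759 -0.6465418 ]] [-489.02783108  283.02861505 1147.86459475]
{'time': 0.1, 'qpos': array([ 1.14898014e+00,  8.73982156e-02,  1.75195912e-01,  1.65978869e+00,
       -3.15021459e-05,  1.57078284e+00]), 'dq': array([-0.00012942, -0.00187849,  0.00030265, -0.0001646 ,  0.00085873,
        0.00142018]), 'joint_torque': array([-8.77083603e-04, -5.21561193e+01,  4.65652478e+01,  1.59347872e-02,
       -1.71517098e-05, -2.62756993e-05]), 'eef_pos': array([225.1032777 , 501.59795775, 230.64877189]), 'tool_rot': array([ 2.09341314e-01,  9.77842450e-01, -5.87393865e-04, -1.09652429e-04]), 'ft_force': array([-0.53521916, -0.6474351 , -0.13578411]), 'wrist_torque': array([ 0.00699242,  0.0028747 , -0.03040644]), 'grasp_force': 0.0, 'gripper_width': 0.9997254291534832}
```

View pics/top0.png

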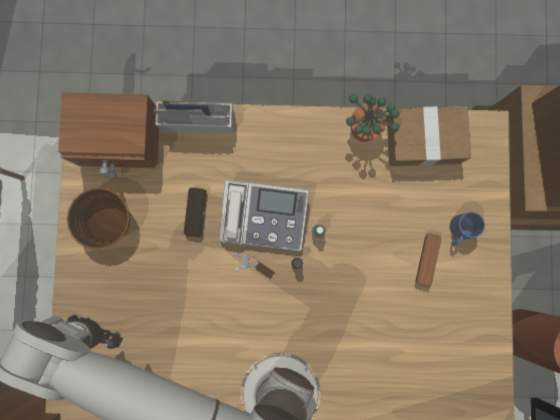

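View pics/side0.png

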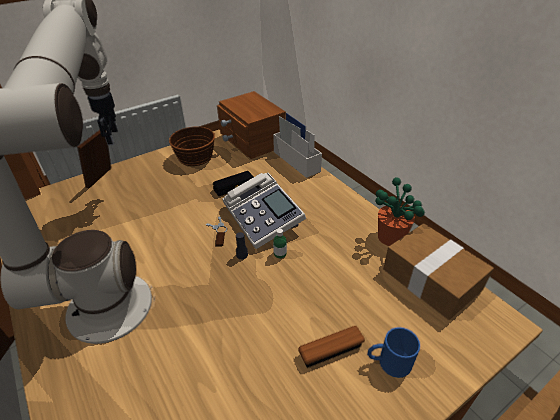

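The top picture shows the intercom at about (264,217), with the torch at (298,264), the lotion at (319,231) and the house keys at (250,265). The arm is clear of all of them. I'll zoom in on the set next.

Run:
```python
import cv2
a=cv2.imread("pics/top0.png")[170:285,180:340]; cv2.imwrite("pics/topc.png",cv2.resize(a,None,fx=5,fy=5,interpolation=cv2.INTER_CUBIC))
a=cv2.imread("pics/side0.png")[165:265,200:320]; cv2.imwrite("pics/sidec.png",cv2.resize(a,None,fx=6,fy=6,interpolation=cv2.INTER_CUBIC))
```

```text
(no output)
```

View pics/topc.png

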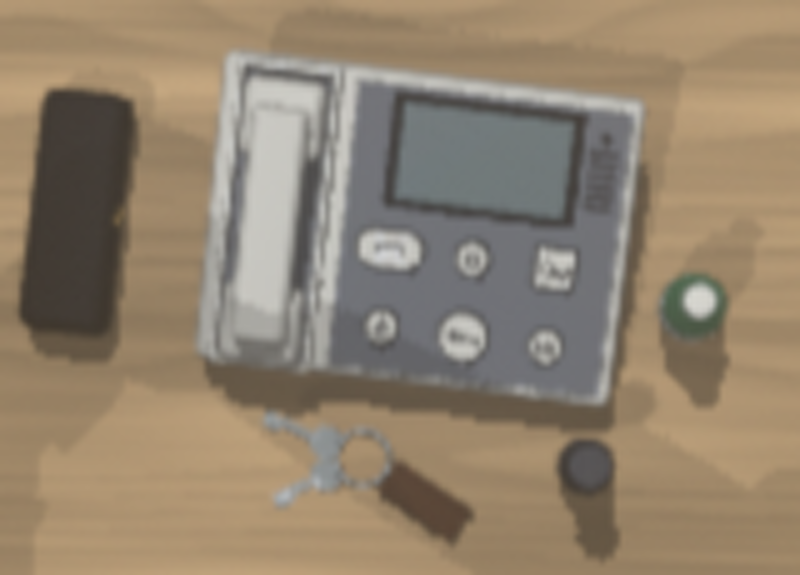

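View pics/sidec.png

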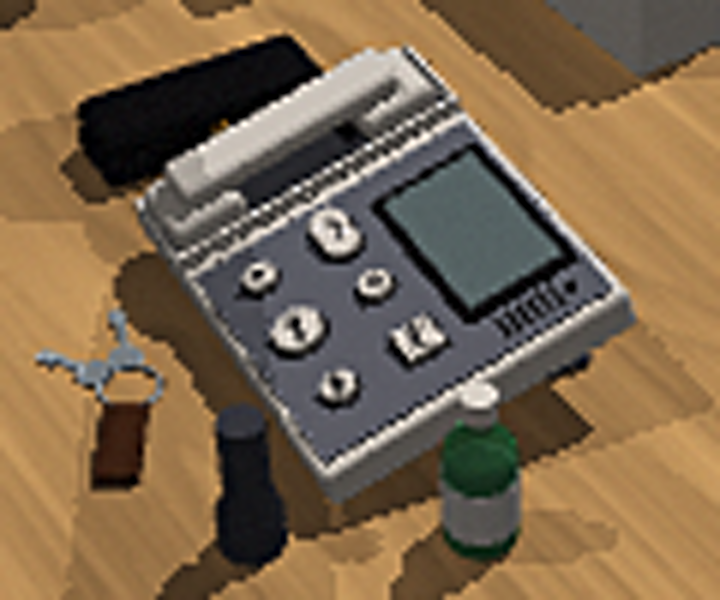

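The corner crops show all six keys clearly in both views. In the top crop, talk is at (390,249), door at (463,337) and finish at (555,268). I'll fit the set's pose from both cameras.

Create h.py:
```python
import numpy as np, cv2
from rig import ctrl, imaging, status
from scipy.optimize import least_squares
from scipy.spatial.transform import Rotation as Ro
top=dict(far_l=(232,53),far_r=(642,100),near_l=(203,360),near_r=(605,404),talk=(390,249),camera=(472,259),finish=(555,268),lamp=(380,327),door=(463,337),gate=(545,347))
side=dict(far_r=(632,293),far_l=(408,47),near_r=(330,473),talk=(336,228),camera=(375,282),finish=(417,335),lamp=(259,274),door=(298,325),gate=(339,382))
KEY=dict(talk=(1,1),camera=(1,0),finish=(1,-1),lamp=(-1,1),door=(-1,0),gate=(-1,-1))
COR=dict(far_l=(1,1),far_r=(1,-1),near_l=(-1,1),near_r=(-1,-1))
tilt=Ro.from_euler('y',-15,degrees=True)
def pt(p,n,lift=7):
    x,y,yaw,u0,v0=p[:5]
    if n in KEY: r,c=KEY[n]; q=tilt.apply([u0+25.5*r,v0+53*c,lift])+[0,0,65]
    else: a,b=COR[n]; q=np.array([100*a,135*b,65+26*a])
    return Ro.from_euler('z',yaw).apply(q)+[x,y,0]
def fit(cams):
    obs=[]
    for cam,d,o,s in((cams["top"],top,(180,170),5),(cams["side"],side,(200,165),6)):
        for n,(u,v) in d.items(): obs.append((cam,n,(u+.5)/s-.5+o[0],(v+.5)/s-.5+o[1],.4 if n in COR else 1))
    def res(p):
        r=[]
        for i,(cam,n,u,v,w) in enumerate(obs):
            X=pt(p,n)
            q=cv2.projectPoints(X[None],cv2.Rodrigues(cam["R"])[0],cam["t"],np.array([[cam["fx"],0,cam["cx"]],[0,cam["fy"],cam["cy"]],[0,0,1.]]),np.array(cam["dist_coeffs"]))[0].ravel()
            r+=[w*(q[0]-u),w*(q[1]-v)]
        return np.array(r)
    s=least_squares(res,[440,30,0,-40,-30])
    return s.x,s.fun.reshape(-1,2),[o[1] for o in obs]
def target(p):
    """tool rotation with z into the fascia, yaw kept nearest to given"""
    return Ro.from_euler('z',p[2])*tilt
def rel(P,R):
    """shift (tool axes) and rotvec from measured pose to P,R"""
    o=status.get_obs(); T=Ro.from_quat(o["tool_rot"]); 
    return np.round(T.inv().apply(P-o["eef_pos"]),1), np.round((T.inv()*R).as_rotvec(),3)
```

Run:
```python
from h import *
p,f,n=fit({k:imaging.camera(k) for k in("top","side")})
np.save("p.npy",p)
print(p.round(3)); 
for a,b in zip(n,f.round(1)):print(a,b)
for k in("talk","door","finish"):print(k,pt(p,k).round(1))
T=Ro.from_quat(status.get_obs()["tool_rot"]);print(T.as_matrix().round(3))
F=target(p)
for k,s in(("A",Ro.from_euler('x',180,degrees=True)),("B",Ro.from_euler('xz',[180,0],degrees=True)*Ro.from_euler('z',90,degrees=True)),("C",Ro.from_euler('x',180,degrees=True)*Ro.from_euler('z',-90,degrees=True)),("D",Ro.from_euler('y',180,degrees=True))):
    G=F*s;print(k,G.as_quat().round(4),(T.inv()*G).as_rotvec().round(3),rel(pt(p,"talk")+F.apply([0,0,60]),G)[0])
```

```text
[ 5.64027e+02  6.54610e+01 -9.30000e-02 -3.54040e+01 -3.44900e+01]
far_l [-0.6 -0.3]
far_r [ 0.5 -0.1]
near_l [-0.8  0.5]
near_r [0.3 0.9]
talk [-0.5 -0.3]
camera [-0.4 -0.4]
finish [-0.4 -0.2]
lamp [-0.2 -0.3]
door [-0.3 -0.4]
gate [-0.3 -0.4]
far_r [ 0.4 -0.1]
far_l [0.1 0. ]
near_r [-1.  1.]
talk [-0.3  0.8]
camera [0.1 0.4]
finish [0.3 0.6]
lamp [-0.   0.6]
door [0.1 0.9]
gate [0.2 0.7]
talk [554.4  84.9  69.2]
door [500.4  36.7  56. ]
finish [544.6 -20.6  69.2]
[[-0.912  0.409 -0.   ]
 [ 0.409  0.912 -0.001]
 [ 0.    -0.001 -1.   ]]
A [ 0.9904 -0.046   0.1304  0.0061] [-0.368  0.062  2.791] [-456.4 -250.3  103.9]
B [ 0.6677 -0.7329  0.0965 -0.0879] [ 0.177 -0.249 -1.887] [-456.4 -250.3  103.9]
C [0.7329 0.6677 0.0879 0.0965] [-0.228 -0.162  1.235] [-456.4 -250.3  103.9]
D [ 0.046   0.9904 -0.0061  0.1304] [-0.044 -0.26  -0.327] [-456.4 -250.3  103.9]
```

The manual's scale: shifts go in shares of 300 mm and turns go in shares of pi/2 rad. Converting my numbers, -38 mm is -0.1267, -21 mm is -0.07.

Emit:
inch_along(
  rows=[
    {"d": [-0.1267, -0.07, 0.01]},
    {"d": [-0.1267, -0.07, 0.01]},
    {"d": [-0.1267, -0.07, 0.01]},
    {"d": [-0.1267, -0.07, 0.01]},
    {"d": [-0.1267, -0.07, 0.01]},
    {"d": [-0.1267, -0.07, 0.01]},
    {"d": [-0.1267, -0.07, 0.01]},
    {"d": [-0.1267, -0.07, 0.01]},
    {"d": [-0.1267, -0.07, 0.01]},
    {"d": [-0.1267, -0.07, 0.01]},
    {"d": [-0.1267, -0.07, 0.01]},
    {"d": [-0.1267, -0.07, 0.01]},
  ],
  finger_gap=0,
)

```text
time: 1.7
eef_pos: [538.7, 83.9, 195.1]
tool_rot: [0.209, 0.978, 0.0, -0.0]
ft_force: [0.8, -0.1, -1.3]
gripper_width: 0.001
grasp_force: 0.0
```

Emit:
inch_along(
  rows=[
    {"r": [-0.007, -0.0414, -0.0522]},
    {"r": [-0.007, -0.0414, -0.0522]},
    {"r": [-0.007, -0.0414, -0.0522]},
    {"r": [-0.007, -0.0414, -0.0522]},
    {},
    {},
  ],
)

```text
time: 2.45
eef_pos: [538.0, 85.2, 195.4]
tool_rot: [0.046, 0.99, -0.006, 0.13]
ft_force: [0.6, 1.2, -0.7]
gripper_width: 0.001
grasp_force: 0.0
```

Create g.py:
```python
from h import *
import sys
p=np.load("p.npy"); F=target(p); G=F*Ro.from_euler('y',180,degrees=True)
for k in sys.argv[1:]:
    print(k,*rel(pt(p,k),G))
```

```bash
python3 g.py talk door finish
```

```text
talk [ 16.8   1.1 126.1] [ 0.001 -0.    -0.001]
door [ 67.8 -51.9 126.1] [ 0.001 -0.    -0.001]
finish [  16.7 -104.9  126. ] [ 0.001 -0.    -0.001]
```

Scaled: 36 mm is 0.12, 35 mm is 0.1167.

Emit:
inch_along(
  rows=[
    {"d": [0.02, 0, 0.1167]},
    {"d": [0.02, 0.0033, 0.1167]},
    {"d": [0.0167, 0, 0.12]},
    {},
    {},
  ],
)

```text
time: 3.08
eef_pos: [549.9, 85.4, 89.9]
tool_rot: [0.046, 0.99, -0.006, 0.131]
ft_force: [-0.4, 0.1, 0.2]
gripper_width: -0.001
grasp_force: 0.0
```

```bash
python3 g.py talk
```

Run:
```python
from h import *
ims=[]
for n,(x,y) in(("top",(210,150)),("side",(205,130))):
    a=imaging.camera(n)["pixels"][y:y+110,x:x+110,::-1]; ims.append(cv2.resize(a,(400,400),interpolation=cv2.INTER_CUBIC))
cv2.imwrite("pics/a1.png",np.hstack(ims))
```

```text
talk [ 1.  -0.  21.2] [0.001 0.001 0.   ]
```

View pics/a1.png

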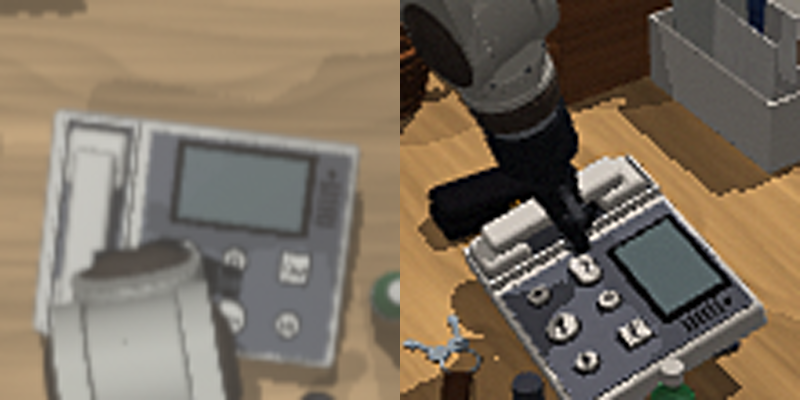

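In the side view (right half) the closed fingertip is at (582,250), just above the talk key at (585,268), and clear of the handset. I'll go down and watch the force.

Scaled: 9 mm is 0.03, 8 mm is 0.0267.

Emit:
inch_along(
  rows=[
    {"d": [0.0033, 0, 0.03]},
    {"d": [0, 0, 0.0267]},
    {},
    {},
  ],
)

```text
time: 3.68
eef_pos: [552.6, 84.9, 71.8]
tool_rot: [0.046, 0.99, -0.006, 0.131]
ft_force: [-0.2, -0.4, -0.4]
gripper_width: 0.001
grasp_force: 0.0
```

Emit:
inch_along(
  rows=[
    {"d": [0, 0, 0.01]},
    {},
    {},
  ],
)

```text
time: 4.05
eef_pos: [553.5, 84.9, 69.1]
tool_rot: [0.046, 0.99, -0.006, 0.131]
ft_force: [0.1, -0.1, 0.9]
gripper_width: 0.003
grasp_force: 0.3
```

Emit:
inch_along(
  rows=[
    {"d": [0, 0, 0.0067]},
    {},
  ],
)

```text
time: 4.3
eef_pos: [554.0, 84.8, 67.1]
tool_rot: [0.046, 0.99, -0.006, 0.131]
ft_force: [-0.5, 0.1, 3.1]
gripper_width: 0.001
grasp_force: 1.5
```

Emit:
inch_along(
  rows=[
    {"d": [0, 0, 0.0067]},
    {},
  ],
)

```text
time: 4.55
eef_pos: [554.5, 84.8, 65.1]
tool_rot: [0.046, 0.99, -0.006, 0.131]
ft_force: [-0.7, 0.1, 4.5]
gripper_width: 0.002
grasp_force: 2.1
```

```bash
python3 g.py talk
```

```text
talk [-0.9  0.2 -3.9] [0.001 0.001 0.001]
```

Scaled: 1.5 mm is 0.005.

Emit:
inch_along(
  rows=[
    {"d": [0, 0, 0.005]},
    {},
    {},
  ],
)

```text
time: 4.92
eef_pos: [554.8, 84.8, 64.2]
tool_rot: [0.046, 0.99, -0.006, 0.131]
ft_force: [-5.0, -0.3, 8.9]
gripper_width: 0.0
grasp_force: 4.7
```

```bash
python3 g.py talk
```

```text
talk [-0.9  0.1 -5. ] [0.001 0.001 0.001]
```

Emit:
inch_along(
  rows=[
    {"d": [0, 0, -0.05]},
    {"d": [0, 0, -0.05]},
    {},
    {},
  ],
)

```text
time: 5.42
eef_pos: [547.0, 85.4, 92.4]
tool_rot: [0.046, 0.99, -0.006, 0.131]
ft_force: [-0.6, -0.4, 0.6]
gripper_width: -0.004
grasp_force: 0.0
```

```bash
python3 g.py door
```

```text
door [ 49.9 -52.8  24.3] [0.001 0.001 0.001]
```

The talk key went fully down: the force jumped to 9 N at -5.0 mm. Next is the door key.

Scaled: -27 mm is -0.09, -26 mm is -0.0867.

Emit:
inch_along(
  rows=[
    {"d": [0.0833, -0.0867, 0]},
    {"d": [0.0833, -0.09, 0]},
    {},
    {"d": [0, 0, 0.0333]},
    {"d": [0, 0, 0.0333]},
    {},
    {},
  ],
)

```text
time: 6.3
eef_pos: [499.4, 36.9, 60.0]
tool_rot: [0.045, 0.99, -0.006, 0.13]
ft_force: [0.2, -0.5, -1.0]
gripper_width: 0.005
grasp_force: 0.0
```

```bash
python3 g.py door
```

```text
door [ 0.  -0.   4.2] [0.001 0.    0.001]
```

Emit:
inch_along(
  rows=[
    {"d": [0, 0, 0.0133]},
    {},
    {},
  ],
)

```text
time: 6.68
eef_pos: [500.3, 36.5, 56.5]
tool_rot: [0.046, 0.99, -0.006, 0.131]
ft_force: [-0.3, 0.1, -0.0]
gripper_width: -0.003
grasp_force: 0.0
```

```bash
python3 g.py door
```

```text
door [0.  0.2 0.5] [0.001 0.001 0.001]
```

Scaled: 3 mm is 0.01, 2.5 mm is 0.0083.

Emit:
inch_along(
  rows=[
    {"d": [0, 0, 0.01]},
    {"d": [0, 0, 0.0083]},
    {},
    {},
  ],
)

```text
time: 7.18
eef_pos: [501.9, 36.4, 51.3]
tool_rot: [0.046, 0.99, -0.006, 0.131]
ft_force: [-2.4, -0.6, 5.8]
gripper_width: -0.001
grasp_force: 2.8
```

```bash
python3 g.py door
```

```text
door [ 0.2  0.2 -4.9] [0.001 0.001 0.001]
```

Scaled: 0.5 mm is 0.0017.

Emit:
inch_along(
  rows=[
    {"d": [0, 0, 0.0017]},
    {},
    {},
    {},
    {},
    {},
    {},
    {},
    {},
    {},
    {},
    {},
  ],
)

```text
time: 8.68
eef_pos: [501.9, 36.4, 51.3]
tool_rot: [0.046, 0.99, -0.006, 0.131]
ft_force: [-6.5, -0.9, 9.4]
gripper_width: 0.001
grasp_force: 5.6
```

Emit:
inch_along(
  rows=[
    {},
    {},
    {},
    {},
    {},
    {},
    {},
    {},
  ],
)

```text
time: 9.68
eef_pos: [501.9, 36.4, 51.3]
tool_rot: [0.046, 0.99, -0.006, 0.131]
ft_force: [-6.3, 0.6, 10.0]
gripper_width: -0.003
grasp_force: 5.6
```

Emit:
inch_along(
  rows=[
    {"d": [0, 0, -0.05]},
    {"d": [0, 0, -0.05]},
    {},
    {},
  ],
)

```text
time: 10.18
eef_pos: [494.1, 37.1, 79.4]
tool_rot: [0.045, 0.99, -0.006, 0.131]
ft_force: [-0.0, -0.0, -0.1]
gripper_width: -0.001
grasp_force: 0.0
```

```bash
python3 g.py finish
```

```text
finish [-51.  -52.8  24.3] [0.001 0.001 0.001]
```

Emit:
inch_along(
  rows=[
    {"d": [-0.0833, -0.0867, 0]},
    {"d": [-0.0867, -0.09, 0]},
    {},
    {"d": [0, 0, 0.04]},
    {"d": [0, 0, 0.0333]},
    {},
    {},
  ],
)

```text
time: 11.05
eef_pos: [543.8, -20.3, 71.4]
tool_rot: [0.045, 0.99, -0.006, 0.131]
ft_force: [-0.0, -0.0, -0.8]
gripper_width: 0.001
grasp_force: 0.0
```

```bash
python3 g.py finish
```

```text
finish [-0.2 -0.2  2.4] [0.001 0.    0.001]
```

Emit:
inch_along(
  rows=[
    {"d": [0, 0, 0.0133]},
    {"d": [0, 0, 0.0117]},
    {},
    {},
  ],
)

```text
time: 11.55
eef_pos: [546.2, -20.7, 64.7]
tool_rot: [0.045, 0.99, -0.005, 0.131]
ft_force: [-0.2, 2.5, 5.3]
gripper_width: 0.001
grasp_force: 2.4
```

```bash
python3 g.py finish
```

```text
finish [ 0.5 -0.  -4.7] [0.001 0.002 0.001]
```

Scaled: 0.5 mm is 0.0017.

Emit:
inch_along(
  rows=[
    {"d": [0, 0, 0.0017]},
    {},
    {},
  ],
)

```text
time: 11.92
eef_pos: [546.3, -20.7, 64.6]
tool_rot: [0.045, 0.99, -0.005, 0.131]
ft_force: [-5.1, 2.6, 8.6]
gripper_width: 0.001
grasp_force: 5.0
```

```bash
python3 g.py finish
```

```text
finish [ 0.5 -0.  -4.9] [0.001 0.002 0.001]
```

Emit:
inch_along(
  rows=[
    {"d": [0, 0, -0.05]},
    {"d": [0, 0, -0.1]},
    {"d": [0, 0, -0.1333]},
    {"d": [0, 0, -0.1333]},
    {},
    {},
    {},
  ],
)

```text
time: 12.8
eef_pos: [513.3, -18.1, 183.2]
tool_rot: [0.046, 0.99, -0.006, 0.13]
ft_force: [-0.9, -0.3, -0.8]
gripper_width: -0.0
grasp_force: 0.0
```

Run:
```python
from h import *
ims=[]
for n,(x,y) in(("top",(170,160)),("side",(195,140))):
    a=imaging.camera(n)["pixels"][y:y+130,x:x+170,::-1]; ims.append(cv2.resize(a,(400,306),interpolation=cv2.INTER_CUBIC))
cv2.imwrite("pics/a2.png",np.hstack(ims))
```

```text
(no output)
```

View pics/a2.png

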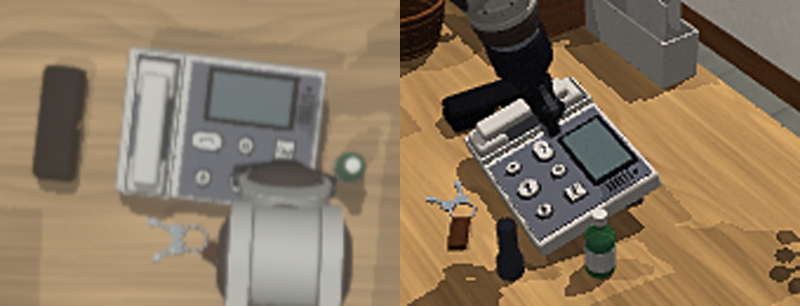

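The keys are up and the handset is still in its cradle. The torch, at (510,250) in the picture, the lotion at (600,243) and the house keys haven't moved, and the hand is well above the set.

```bash
python3 -c "
from rig import ctrl, imaging, status
print(ctrl.finish_job())"
```

```text
the job is handed in; nothing more can be done
None
```

I pressed talk, held door-release for about 2.5 s, then pressed end-call. Force readings showed each key going right in, the last picture shows nothing disturbed and the hand clear, and the job is handed in (no verdict was returned).

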